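# Make up two baking gift sets

### The job

Make up the two baking gift sets: the pale-green box gets the butterfly cutter in its wide bay and the red-lidded jam jar and the blue baking powder tin in its narrow bays, one in each (either way round); the brown box gets the white flower cutter in its wide bay and the yellow-lidded honey jar in its narrow bay. Everything stands upright on the floor of its bay; keep things upright on the way and set the glass jars down gently, without dropping or banging them. Leave the spare heart cutter and the purple-lidded jar where they stand.

Things in the scene. Friction and masses are not known exactly. Their poses are not given: they have to be found in the camera images.
- mint_box: Open pale-green card gift box, 238 mm (y) x 92 mm (x) outside, with a row of three bays, each 84 mm in x: one wide bay, 90 mm in y, at the +y end, centred at y = +70 mm, and two narrow bays, 66 mm in y, centred at y = -12 mm and y = -82 mm. Stands fast on the bench (does not slide). Walls, floor and dividers 4 mm thick; walls and dividers 30 mm high from the bench. Origin at the centre of its underside, z up, y along the row of bays. 
- kraft_box: Open brown kraft-card gift box, 168 mm (y) x 92 mm (x) outside, with two bays, each 84 mm in x: one wide bay, 90 mm in y, at the +y end, centred at y = +35 mm, and one narrow bay, 66 mm in y, centred at y = -47 mm. Stands fast on the bench (does not slide). Walls, floor and dividers 4 mm thick; walls and dividers 30 mm high from the bench. Origin at the centre of its underside, z up, y along the row of bays. 
- butterfly_cutter_mid (a point): Plunger biscuit cutter standing on the bench, pale green, butterfly-shaped with four wings; 13 mm high skirt, everything within 34 mm of the upright axis, and a round plunger knob on the axis, 22 mm in diameter, from 28 to 50 mm above its foot, to take it by; overall 50 mm high, about 45 g; the plunger does not move. This point lies on the axis half-way up, 25 mm above the foot; z up.
- flower_cutter_mid (a point): Plunger biscuit cutter standing on the bench, cream white, flower-shaped with six round petals; 13 mm high skirt, everything within 34 mm of the upright axis, and a round plunger knob on the axis, 22 mm in diameter, from 28 to 50 mm above its foot, to take it by; overall 50 mm high, about 45 g; the plunger does not move. This point lies on the axis half-way up, 25 mm above the foot; z up.
- jam_jar_mid (a point): Closed round glass preserve jar with dark red jam and a red lid; 48 mm in diameter (lid 46 mm), 70 mm high, about 0.18 kg, standing upright. This point is its centre, 35 mm above its foot; z along its axis, up.
- honey_jar_mid (a point): Closed round glass preserve jar with amber honey and a yellow lid; 48 mm in diameter (lid 46 mm), 70 mm high, about 0.18 kg, standing upright. This point is its centre, 35 mm above its foot; z along its axis, up.
- powder_tin_mid (a point): Closed round baking powder tin, blue with a pale band and a steel rim round a blue spot on top; 50 mm in diameter, 63 mm high, about 0.16 kg, standing upright. This point is 31 mm above its foot, on the axis; z up.
- heart_cutter_mid (a point): Plunger biscuit cutter standing on the bench, coral red, heart-shaped; 13 mm high skirt, everything within 34 mm of the upright axis, and a round plunger knob on the axis, 22 mm in diameter, from 28 to 50 mm above its foot, to take it by; overall 50 mm high, about 45 g; the plunger does not move. This point lies on the axis half-way up, 25 mm above the foot; z up; spare stock, to be left where it stands.
- plum_jar_mid (a point): Closed round glass preserve jar with dark purple jam and a purple lid; 48 mm in diameter (lid 46 mm), 70 mm high, about 0.18 kg, standing upright. This point is its centre, 35 mm above its foot; z along its axis, up; spare stock, to be left where it stands.
Things that resemble listed ones, but are neither listed nor needed, are in the scene too. There is more than one size of the part that bears honey_jar_mid; the job needs the smallest.

How it is judged (in metres and radians):
At the end, for the whole second after the job is handed in: All five upright (0.12 rad), released, at rest on their bay floors (height within 6 mm), centres within 30 mm of the box's long centre line and 25 mm of their bay's centre along it; jam jar and tin in either narrow bay of the green box; spares upright, within 30 mm of their start (x of butterfly_cutter_mid in the frame of mint_box between -0.03 and 0.03 m and y of butterfly_cutter_mid in the frame of mint_box between 0.045 and 0.095 m and z of butterfly_cutter_mid in the frame of mint_box between 0.023 and 0.035 m and angle between each of butterfly_cutter_mid, jam_jar_mid, powder_tin_mid, flower_cutter_mid, honey_jar_mid, heart_cutter_mid, plum_jar_mid's own z axis and vertical below 0.12 rad and linear speed of each of butterfly_cutter, jam_jar, powder_tin, flower_cutter, honey_jar below 0.02 m/s and x of jam_jar_mid in the frame of mint_box between -0.03 and 0.03 m and y of jam_jar_mid in the frame of mint_box between -0.107 and 0.013 m and z of jam_jar_mid in the frame of mint_box between 0.033 and 0.045 m and x of powder_tin_mid in the frame of mint_box between -0.03 and 0.03 m and y of powder_tin_mid in the frame of mint_box between -0.107 and 0.013 m and z of powder_tin_mid in the frame of mint_box between 0.029 and 0.041 m and x of flower_cutter_mid in the frame of kraft_box between -0.03 and 0.03 m and y of flower_cutter_mid in the frame of kraft_box between 0.01 and 0.06 m and z of flower_cutter_mid in the frame of kraft_box between 0.023 and 0.035 m and x of honey_jar_mid in the frame of kraft_box between -0.03 and 0.03 m and y of honey_jar_mid in the frame of kraft_box between -0.072 and -0.022 m and z of honey_jar_mid in the frame of kraft_box between 0.033 and 0.045 m and distance of each of heart_cutter_mid, plum_jar_mid from where it was at the start of the episode below 0.03 m); the robot touches nothing.
It fails at once if one of the five items is tipped over (beyond 0.8 rad) (angle between any of butterfly_cutter_mid, jam_jar_mid, powder_tin_mid, flower_cutter_mid, honey_jar_mid's own z axis and vertical above 0.8 rad).
It fails at once if the spare heart cutter or purple-lidded jar is moved over 30 mm (distance of any of heart_cutter_mid, plum_jar_mid from where it was at the start of the episode above 0.03 m).
It fails at once if a glass jar is dropped into its box (from over about 20 mm) or banged down (over 45 N) (contact force between jam_jar and mint_box above 45 N or (linear speed of jam_jar above 0.6 m/s and horizontal distance between jam_jar_mid and mint_box below 0.12 m and height (world z) of jam_jar_mid below 0.09 m) or contact force between honey_jar and kraft_box above 45 N or (linear speed of honey_jar above 0.6 m/s and horizontal distance between honey_jar_mid and kraft_box below 0.12 m and height (world z) of honey_jar_mid below 0.09 m)).
It also fails if it takes over 128 s, if anything falls off the work surface, if the arm or the gripper's body presses on something with over 40 N, if the wrist force passes 120 N, or if a joint passes its speed limit or range.

### The arm

A 6-joint arm with a two-finger parallel gripper is mounted at the origin on the work surface. World frame = base frame: x ahead of the robot, y to its left, z up, the work surface at z = 0. Lengths are in mm, angles in rad, forces in N, time in s.
With the tool pointing down it reaches from about 300 to 775 mm from the base axis. Payload 14.6 kg.
Tool frame: the origin (TCP) lies midway between the tips of the shut fingers; the grasp point (between the pads) lies 19 mm behind it; y points along the fingers, z is the direction in which the jaws open and shut, and the axes are right-handed (so a half turn about y gives the same grasp; the last joint's range is limited). The gripper opens to 94 mm and grips with 3 to 60 N. Pads are 16 mm wide; open, the fingers measure 119 mm over their backs; the gripper's body (75 mm by 177 mm) begins 78 mm behind the grasp point.
Start: joints at [-1.391, 0.3, 1.521, -0, 1.321, -0.067], TCP at [134.36, -533.326, 205.446] pointing down, gripper open.
Joint ranges: [-3.03, 3.03], [-0.79, 2.21], [0.23, 2.52], [-1.04, 4.18], [0, 3.07], [-2.55, 2.55]. Speed limits (rad/s): [2.22, 2.22, 2.57, 3.14, 3.14, 3.14].

### API

Orientations are given as [roll, pitch, yaw] about the fixed x, y, z axes, in that order (R = Rz(yaw) Ry(pitch) Rx(roll)).
In Python, from cell import manip gives the robot as it stands.
- The arm moves only by the tool play_rows, never from a script. Its argument "series" is a list of rows, each a list of 3 entries, a list of its own where there are three numbers: the shift along the tool's x, y, z in m, then the turn about the tool's y in rad, then the closure, from 0 (fully open) to 1 (shut). In form: [[[dx, dy, dz], twist, grip], ...]. A call has 1 to 20 rows; each row is the pose to reach, as a shift and turn from the pose measured when the call began, along the tool's axes at that moment; what a row does not reach only later rows make up. A row lasts 1/10 s, in which the tool goes at most 50 mm and 8.59 degrees, less where a joint would pass 70% of its speed; a pose out of reach is approached as far as the arm can. A call with a gripper value outside its range is refused whole. The fingers move at their own pace and stop on an object; "squeeze" is the grip in N (left out, the last holds). Time passes only in rows, so rows that repeat a pose let the fingers close. It gives the time, the measured TCP pose, the force and the opening at its end, in the units of the state.
- manip.read_state(): the state, without advancing time (a new reading comes with each control period).
- manip.camera(name): name is "scene" or "side" or "wrist"; returns the picture (384x512x3 uint8, red, green, blue); there is no depth.
- manip.camera_params(name): a dict with "K" (3x3 intrinsics, pixels), "rvec" (rotation vector, rad) and "tvec" (3), from world to camera coordinates, as OpenCV has them. Camera axes: x right, y down, z forward; pixel columns grow to the right and rows downward; lengths in mm; the calibration is good to about 2 mm. A picture is of the moment at which its call begins: read the wrist's pose just before it. camera_params takes no time and is no camera call; for the wrist camera it gives the pose at the moment of the call.
- manip.sign_off(): hands the job in, once; it reports no verdict.
The state is a dict: "clock": time; "joints": joint angles; "qd": joint speeds; "effort": joint torques, N m; "eef_pos": TCP position; "eef_rot": TCP orientation; "wrist_force": force on the tool from outside, world axes, zero at the start; "moment": the same for the moment, N m; "finger_gap": finger opening in mm.
Only numpy, scipy, OpenCV 4.12 (cv2) and the standard library are available. Lean on these libraries where they do the work, as an engineer would, in place of code of your own. Each camera call takes 0.05 s, during which the arm holds its last target. There are 200 camera calls.

## Working session

There is one attempt and no reset: what is moved stays moved. The work goes in short steps, Python scripts to look and compute and a tool call to move; the robot and the scene stay as the last step left them, time stands still between calls to the robot, and variables do not carry over. Pictures are saved under pics/ and viewed, about 12 in all and at most 16, crops included, and the job is handed in when it is done.

Besides the shell and the picture viewer there is one more tool, called after "Call:" by a JSON object that holds its "fn" and its "kwargs". play_rows: Moves the arm, as the interface text tells. Its arguments: {"type":"object","properties":{"series":{"type":"array","items":{"type":"array"}},"squeeze":{"type":"number"}},"required":["series"]}

```bash
mkdir -p pics; ls
python3 - <<'E'
from cell import manip
import cv2
s=manip.read_state(); print(s)
for n in ("scene","side","wrist"):
    p=manip.camera_params(n); print(n,p)
    cv2.imwrite(f"pics/{n}0.png",manip.camera(n)[:,:,::-1])
E
```

```text
pics
{'clock': 0.0, 'joints': array([-1.39059734e+00,  3.00468948e-01,  1.52160449e+00,  4.59302700e-05,
        1.32070626e+00, -6.65947057e-02]), 'qd': array([ 0.00081446, -0.00061813, -0.00079651,  0.00073488, -0.00061603,
       -0.00038686]), 'effort': array([ 4.82983596e-04, -5.31805015e+01, -3.52736735e+01,  7.08830310e-02,
        2.44265457e-02, -9.55525502e-05]), 'eef_pos': array([ 134.32532352, -533.06240294,  204.87761439]), 'eef_rot': array([-1.57197778e+00,  1.23381528e-04, -2.89481043e+00]), 'wrist_force': array([-0.71288957,  0.69250549, -0.13935416]), 'moment': array([ 0.02291719, -0.02488935, -0.00100141]), 'finger_gap': 94.03227746956088}
scene {'K': array([[430.31060922,   0.        , 255.23873408],
       [  0.        , 430.31060922, 191.16463873],
       [  0.        ,   0.        ,   1.        ]]), 'rvec': array([ 2.41698354,  0.69639175, -0.20653825]), 'tvec': array([-433.19319088, -187.34224711, 1361.63309071])}
side {'K': array([[395.58701303,   0.        , 259.47293863],
       [  0.        , 395.58701303, 188.38183661],
       [  0.        ,   0.        ,   1.        ]]), 'rvec': array([ 0.38575757, -2.55838729,  1.47339648]), 'tvec': array([515.08517237, 113.27659174, 777.82612612])}
wrist {'K': array([[295.45240309,   0.        , 257.14937752],
       [  0.        , 295.45240309, 187.9885815 ],
       [  0.        ,   0.        ,   1.        ]]), 'rvec': array([-2.28929842,  1.782226  ,  0.26202932]), 'tvec': array([-549.06662387,  -29.94307535,  392.17357326])}
```

View pics/scene0.png

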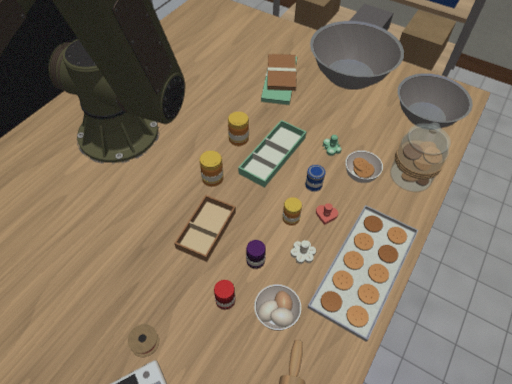

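View pics/side0.png

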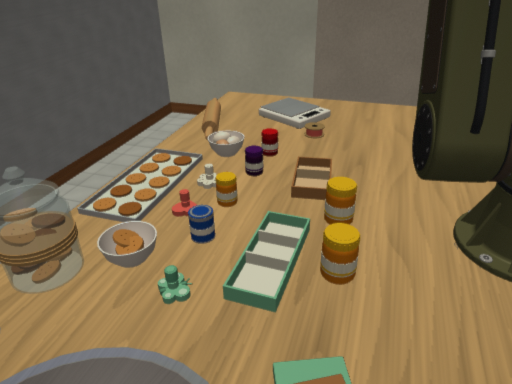

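The scene view shows three yellow-lidded jars, at about (238,127), (211,167) and (292,210). The one at (292,210) looks smallest. I'll check that in a crop and measure lid sizes.

```bash
cat > h.py <<'E'
from cell import manip
import cv2, numpy as np
from scipy.spatial.transform import Rotation as R
def cam(n,p=None):
    p=p or manip.camera_params(n); M=cv2.Rodrigues(p["rvec"])[0]; return p["K"],M,p["tvec"]
def ray(c,uv,z):
    "pixel -> world point on plane z (mm)"
    K,M,t=c; o=-M.T@t; d=M.T@np.linalg.inv(K)@np.array([uv[0],uv[1],1.]); return o+d*(z-o[2])/d[2]
def proj(c,P):
    K,M,t=c; q=K@(M@np.asarray(P,float)+t); return q[:2]/q[2]
def grab(n,name=None):
    c=cam(n); im=np.ascontiguousarray(manip.camera(n)[:,:,::-1])
    if name: cv2.imwrite(f"pics/{name}.png",im)
    return c,im
def blobs(im,lo,hi,amin=30):
    hsv=cv2.cvtColor(im,cv2.COLOR_BGR2HSV); m=cv2.inRange(hsv,np.array(lo),np.array(hi))
    n,l,s,ce=cv2.connectedComponentsWithStats(m)
    return [(s[i].tolist(),ce[i],(l==i).astype(np.uint8)) for i in range(1,n) if s[i][4]>=amin]
E
python3 - <<'E'
from h import *
C={n:cam(n) for n in("scene","side")}; I={n:cv2.imread(f"pics/{n}0.png") for n in C}
cols={"yellow":((20,140,110),(32,255,255)),"red":((0,200,90),(4,255,255)),"red2":((172,120,90),(180,255,255)),"purple":((125,60,30),(160,255,255)),
"blue":((105,130,50),(122,255,255)),"green":((65,60,50),(85,255,255)),"white":((15,0,190),(40,60,255)),"brown":((5,80,20),(20,255,90))}
for k,(a,b) in cols.items():
    for n in C:
        for s,ce,_ in blobs(I[n],a,b,25):
            if s[4]<4000: print(k,n,s,ce.round(1),"z0",ray(C[n],ce,0).round()[:2],"z70",ray(C[n],ce,70).round()[:2])
big=cv2.resize(I["scene"][100:315,165:365],None,fx=2.75,fy=2.75,interpolation=cv2.INTER_CUBIC); cv2.imwrite("pics/crop1.png",big)
E
```

```text
yellow scene [228, 112, 20, 15, 231] [237.8 118.6] z0 [284. 255.] z70 [325. 195.]
yellow scene [200, 151, 22, 17, 290] [210.2 158.8] z0 [309.  65.] z70 [348.  18.]
yellow scene [284, 198, 18, 14, 199] [292.5 204.5] z0 [601.  52.] z70 [619.   6.]
yellow side [216, 171, 21, 15, 223] [225.3 177.8] z0 [666. -99.] z70 [614.  20.]
yellow side [327, 176, 31, 22, 459] [342.  185.3] z0 [ 368. -145.] z70 [358. -19.]
yellow side [333, 216, 16, 4, 37] [340.4 217.5] z0 [353.   1.] z70 [345. 106.]
yellow side [323, 222, 38, 30, 780] [341.7 235.4] z0 [342.  66.] z70 [336. 161.]
yellow side [331, 272, 20, 5, 45] [339.4 274. ] z0 [331. 183.] z70 [326. 262.]
red side [262, 129, 15, 9, 52] [268.9 132. ] z0 [ 646. -436.] z70 [ 596. -269.]
red2 side [263, 130, 13, 8, 46] [269.3 132.6] z0 [ 643. -431.] z70 [ 594. -265.]
purple scene [247, 240, 18, 22, 302] [255.5 249.7] z0 [ 589. -126.] z70 [ 608. -159.]
purple side [245, 146, 18, 13, 180] [253.7 151.4] z0 [ 646. -277.] z70 [ 597. -132.]
blue scene [431, 0, 27, 7, 108] [446.7   2. ] z0 [ 649. 1343.] z70 [ 664. 1205.]
blue scene [311, 167, 11, 8, 72] [316.
[... 4157 characters left out ...]
12, 144, 4, 26, 27] [413.1 156.3] z0 [ 195. -371.] z70 [ 210. -213.]
brown side [298, 158, 32, 9, 222] [313.7 161.7] z0 [ 462. -258.] z70 [ 439. -116.]
brown side [292, 187, 36, 15, 342] [309.3 192.9] z0 [440. -85.] z70 [420.  32.]
brown side [113, 190, 19, 7, 29] [122.2 194.3] z0 [878.  51.] z70 [796. 149.]
brown side [121, 208, 20, 8, 30] [130.8 213. ] z0 [810. 117.] z70 [737. 206.]
brown side [42, 216, 23, 13, 117] [ 54.9 223.4] z0 [947. 200.] z70 [855. 277.]
brown side [0, 226, 78, 48, 657] [ 39.3 256. ] z0 [895. 300.] z70 [811. 362.]
brown side [59, 250, 13, 11, 38] [ 65.2 255.6] z0 [847. 284.] z70 [770. 349.]
brown side [321, 267, 7, 12, 33] [323.6 273. ] z0 [358. 189.] z70 [350. 267.]
```

View pics/crop1.png

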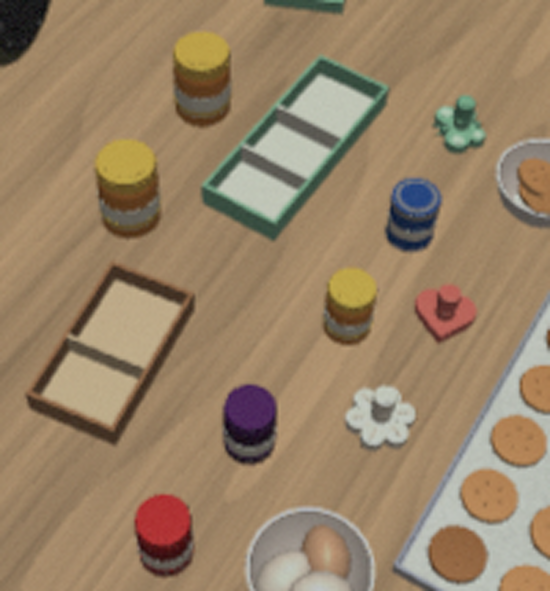

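The crop shows honey jar candidates at crop (202,80), (128,190) and (350,305). The one at (350,305), scene (292,210), is clearly the smallest in lid width and height, so that is the one the job needs. Both wide bays lie at the world +y ends. Next I'll move the wrist camera over the middle.

Call:
{"fn": "play_rows", "kwargs": {"series": [[[-0.505,-0.125,-0.423],-1.325,0],[[-0.505,-0.125,-0.423],-1.325,0],[[-0.505,-0.125,-0.423],-1.325,0],[[-0.505,-0.125,-0.423],-1.325,0],[[-0.505,-0.125,-0.423],-1.325,0],[[-0.505,-0.125,-0.423],-1.325,0],[[-0.505,-0.125,-0.423],-1.325,0],[[-0.505,-0.125,-0.423],-1.325,0],[[-0.505,-0.125,-0.423],-1.325,0],[[-0.505,-0.125,-0.423],-1.325,0],[[-0.505,-0.125,-0.423],-1.325,0],[[-0.505,-0.125,-0.423],-1.325,0],[[-0.505,-0.125,-0.423],-1.325,0],[[-0.505,-0.125,-0.423],-1.325,0],[[-0.505,-0.125,-0.423],-1.325,0],[[-0.505,-0.125,-0.423],-1.325,0],[[-0.505,-0.125,-0.423],-1.325,0],[[-0.505,-0.125,-0.423],-1.325,0],[[-0.505,-0.125,-0.423],-1.325,0],[[-0.505,-0.125,-0.423],-1.325,0]]}}

```text
clock: 2.15
eef_pos: [520.5, -0.1, 330.5]
eef_rot: [-1.571, 0.001, -1.571]
wrist_force: [-0.3, 0.0, 0.2]
finger_gap: 93.6
```

Run:
```python
from h import *
s=manip.read_state(); print(s["clock"],s["eef_pos"].round(1),s["eef_rot"].round(3),s["joints"].round(2))
c,im=grab("wrist"); 
np.savez("w1.npz",K=c[0],M=c[1],t=c[2],im=im); print("cam at",(-c[1].T@c[2]).round())
cv2.imwrite("pics/w1.png",cv2.resize(im,(800,600),interpolation=cv2.INTER_CUBIC))
```

```text
2.15 [ 5.205e+02 -1.000e-01  3.305e+02] [-1.571e+00  1.000e-03 -1.571e+00] [-0.07  0.17  1.4   0.    1.58 -0.07]
cam at [521.  84. 509.]
```

View pics/w1.png

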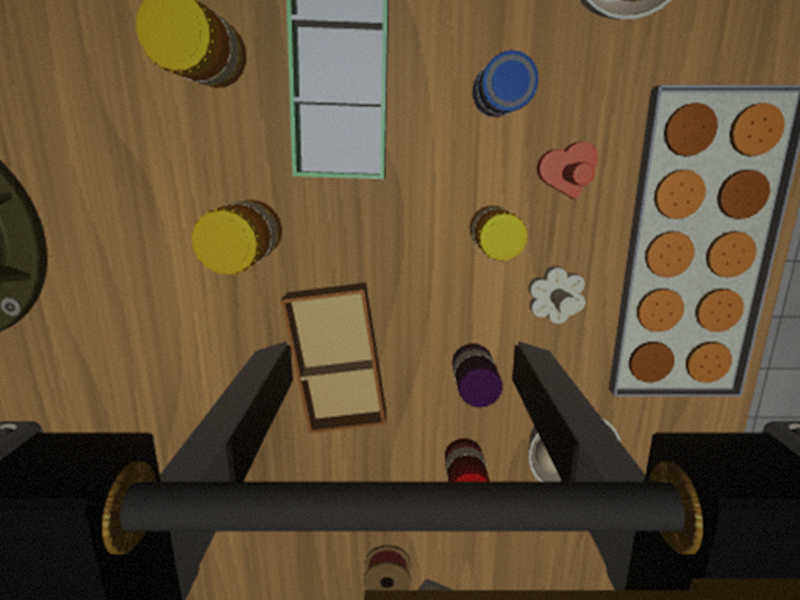

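The overhead view shows, in 800x600 pixels: small honey jar lid (502,237), tin (509,82), flower (558,296), plum (480,380), jam jar (467,470) partly behind the gripper bar, the whole kraft box, and the lower two bays of the mint box. I'll look once more further in +y for the mint box and butterfly.

Call:
{"fn": "play_rows", "kwargs": {"series": [[[-0.17,0,0],0,0],[[-0.17,0,0],0,0],[[-0.17,0,0],0,0],[[-0.17,0,0],0,0],[[-0.17,0,0],0,0],[[-0.17,0,0],0,0]]}}

```text
clock: 2.8
eef_pos: [520.5, 169.7, 330.5]
eef_rot: [-1.571, 0.001, -1.57]
wrist_force: [-0.1, -0.9, -0.7]
finger_gap: 93.9
```

Run:
```python
from h import *
s=manip.read_state(); print(s["clock"],s["eef_pos"].round(1),s["eef_rot"].round(3),s["qd"].round(3).max())
c,im=grab("wrist"); np.savez("w2.npz",K=c[0],M=c[1],t=c[2],im=im)
cv2.imwrite("pics/w2.png",cv2.resize(im,(800,600),interpolation=cv2.INTER_CUBIC))
def tri(n):
    d=np.load(n); return (d["K"],d["M"],d["t"]),d["im"]
for n in("w1.npz","w2.npz"):
    c,im=tri(n)
    for k,a,b,z in(("yellow",(22,150,100),(35,255,255),70),("blue",(105,130,60),(122,255,255),63),("purple",(125,90,25),(160,255,255),70),("red",(0,200,90),(3,255,255),70),("heart",(0,90,120),(8,190,255),13),("flower",(0,0,175),(179,45,255),13),("bfly",(65,60,60),(88,255,255),13)):
        for st,ce,m in blobs(im,a,b,150):
            (u,v),r=cv2.minEnclosingCircle(cv2.findContours(m,0,2)[0][0]) 
            if r<45: print(n,k,st,"px800",(ce*1.5625).round(),"cen",ray(c,ce,z).round(1)[:2],"circ",ray(c,(u,v),z).round(1)[:2],"r",round(r*(-(c[1].T@c[2])[2]*-1-z)/c[0][0,0],1))
c,im=tri("w1.npz")
k=np.array([(285,298),(365,285),(384,420),(312,430)])/1.5625
P=np.array([ray(c,p,30)[:2] for p in k]); print("kraft",P.round(1).tolist(),P.mean(0).round(1))
for a,b in((3,0),(2,1)): d=P[b]-P[a]; print(np.hypot(*d).round(1),np.degrees(np.arctan2(-d[0],d[1])).round(1))
```

```text
2.8 [520.5 169.7 330.5] [-1.571e+00  1.000e-03 -1.570e+00] 0.003
w1.npz yellow [87, 0, 48, 46, 1761] px800 [173.  32.] cen [325.9 184.9] circ [324.  185.5] r -51.5
w1.npz yellow [123, 133, 42, 43, 1336] px800 [224. 241.] cen [349.7   5.5] circ [351.    6.2] r -43.0
w1.npz yellow [307, 136, 31, 31, 729] px800 [503. 236.] cen [617.6  10.7] circ [617.5  10.7] r -31.0
w1.npz blue [309, 33, 35, 38, 187] px800 [507.  81.] cen [614.1 148.1] circ [616.5 148.8] r -37.2
w1.npz blue [315, 39, 24, 26, 486] px800 [510.  80.] cen [616.7 148.9] circ [616.  149.2] r -25.3
w1.npz purple [294, 234, 27, 26, 527] px800 [480. 387.] cen [ 603.4 -149.1] circ [ 603.3 -148.6] r -26.3
w1.npz heart [346, 91, 37, 36, 792] px800 [570. 167.] cen [694.9  73.6] circ [695.6  73.9] r -34.6
w2.npz yellow [107, 131, 42, 42, 1342] px800 [199. 237.] cen [326.  179.2] circ [326.9 180. ] r -43.5
w2.npz yellow [302, 241, 27, 24, 517] px800 [493. 395.] cen [617.5  11.3] circ [617.3  11.7] r -26.4
w2.npz blue [309, 161, 21, 21, 340] px800 [499. 267.] cen [616.7 149.1] circ [616.5 149.3] r -20.5
w2.npz heart [338, 193, 34, 29, 581] px800 [555. 322.] cen [695.8  72.8] circ [695.9  72.8] r -30.9
w2.npz bfly [102, 0, 46, 19, 420] px800 [188.   9.] cen [317.5 387.1] circ [324.8 394.6] r -39.8
w2.npz bfly [305, 44, 21, 39, 256] px800 [490.  98.] cen [607.8 309.5] circ [606.5 309.1] r -34.2
kraft [[393.9, -63.8], [481.2, -49.0], [500.0, -214.3], [414.3, -227.9]] [ 447.4 -138.8]
165.4 7.1
166.4 6.5
```

View pics/w2.png

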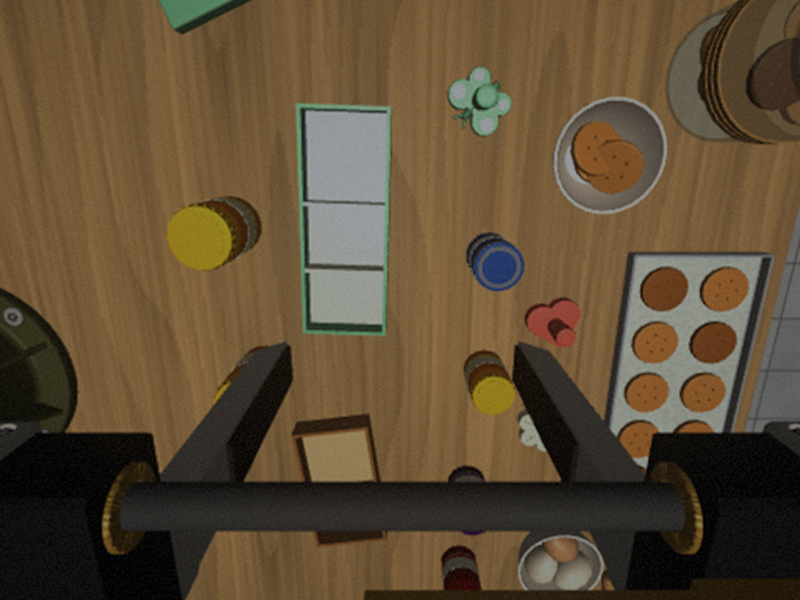

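Run:
```python
from h import *
def tri(n):
    d=np.load(n); return (d["K"],d["M"],d["t"])
c1,c2=tri("w1.npz"),tri("w2.npz"); S=1.5625
f=lambda c,p,z: ray(c,np.array(p)/S,z).round(1)[:2]
print("bfly knob",f(c2,(488,96),50),"skirt",f(c2,(482,101),8))
print("flower knob",f(c1,(563,297),50),"skirt",f(c1,(557,296),10))
print("heart knob",f(c1,(580,173),50))
P=np.array([f(c2,p,30) for p in((298,104),(390,107),(385,333),(303,333))]); print("mint",P.tolist(),P.mean(0))
for a,b in((3,0),(2,1)): d=P[b]-P[a]; print(np.hypot(*d).round(1),np.degrees(np.arctan2(-d[0],d[1])).round(1))
cs=cam("scene"); im=cv2.imread("pics/scene0.png")
for n,uv,z in(("jam",(224.5,289),70),):print(n,ray(cs,uv,z).round(1))
ci=cam("side"); print("jam side",ray(ci,(269.5,133),70).round(1))
for nm,b,cx,cy,bays in(("mint",0,0,0,()),): pass
```

```text
bfly knob [599.8 307.1] skirt [601.2 307.3]
flower knob [688.6 -56.2] skirt [696.3 -67.3]
heart knob [692.4  68.7]
mint [[420.2, 301.9], [509.0, 299.4], [502.2, 65.3], [411.0, 65.2]] [460.6  182.95]
236.9 -2.2
234.2 -1.7
jam [ 601.6 -282.8   70. ]
jam side [ 592.8 -262.3   70. ]
```

Both views agree to about 1 mm. Mint box: centre (461,183), yaw about -2°. Kraft box: (447,-139), yaw about +7°. Butterfly: (600,307). I'll take the butterfly first.

Call:
{"fn": "play_rows", "kwargs": {"series": [[[-0.137,0.22,0.08],0,0.2],[[-0.137,0.22,0.08],0,0.2],[[-0.137,0.22,0.08],0,0.2],[[-0.137,0.22,0.08],0,0.2],[[-0.137,0.22,0.08],0,0.2],[[-0.137,0.22,0.08],0,0.2],[[-0.137,0.22,0.08],0,0.2],[[-0.137,0.24,0.08],0,0.2],[[-0.137,0.27,0.08],0,0.2],[[-0.137,0.29,0.08],0,0.2],[[-0.137,0.308,0.08],0,0.2],[[-0.137,0.308,0.08],0,0.2],[[-0.137,0.308,0.08],0,1],[[-0.137,0.308,0.08],0,1],[[-0.137,0.308,0.08],0,1],[[-0.137,0.308,0.08],0,1],[[-0.137,0.308,0.08],0,1],[[-0.137,0.308,0.08],0,1],[[-0.137,0.308,0.08],0,1],[[-0.137,0.308,0.08],0,1]], "squeeze": 15}}

```text
clock: 4.85
eef_pos: [600.6, 306.4, 22.7]
eef_rot: [-1.571, 0.001, -1.571]
wrist_force: [-1.2, -0.0, 0.2]
finger_gap: 21.5
```

Call:
{"fn": "play_rows", "kwargs": {"series": [[[0,-0.03,0],0,1],[[0,-0.06,0],0,1],[[0.005,-0.08,-0.015],0,1],[[0.017,-0.08,-0.045],0,1],[[0.031,-0.08,-0.08],0,1],[[0.045,-0.08,-0.115],0,1],[[0.0535,-0.08,-0.1375],0,1],[[0.0535,-0.08,-0.1375],0,1],[[0.0535,-0.06,-0.1375],0,1],[[0.0535,-0.035,-0.1375],0,1],[[0.0535,-0.015,-0.1375],0,1],[[0.0535,-0.005,-0.1375],0,1],[[0.0535,-0.005,-0.1375],0,1],[[0.0535,-0.004,-0.1375],0,1],[[0.0535,-0.004,-0.1375],0,0.6],[[0.0535,-0.004,-0.1375],0,0.6],[[0.0535,-0.004,-0.1375],0,0.6],[[0.0535,-0.004,-0.1375],0,0.6]]}}

```text
clock: 6.65
eef_pos: [463.2, 253.0, 27.0]
eef_rot: [-1.57, 0.001, -1.571]
wrist_force: [0.2, 0.0, -0.6]
finger_gap: 37.5
```

Call:
{"fn": "play_rows", "kwargs": {"series": [[[0,-0.04,0],0,0.6],[[0,-0.08,0],0,0.6],[[0,-0.1,0],0,0.3],[[0.104,-0.1,0.1535],0,0.2],[[0.104,-0.1,0.1535],0,0.2],[[0.104,-0.1,0.1535],0,0.2],[[0.104,-0.1,0.1535],0,0.2],[[0.104,-0.1,0.1535],0,0.2],[[0.104,-0.1,0.1535],0,0.2],[[0.104,-0.07,0.1535],0,0.2],[[0.104,-0.04,0.1535],0,0.2],[[0.104,-0.015,0.1535],0,0.2],[[0.104,-0.005,0.1535],0,0.2],[[0.104,-0.005,0.1535],0,0.2],[[0.104,-0.005,0.1535],0,1],[[0.104,-0.005,0.1535],0,1],[[0.104,-0.005,0.1535],0,1],[[0.104,-0.005,0.1535],0,1],[[0.104,-0.005,0.1535],0,1],[[0.104,-0.005,0.1535],0,1]], "squeeze": 25}}

```text
clock: 8.65
eef_pos: [617.1, 149.0, 32.9]
eef_rot: [-1.569, 0.001, -1.571]
wrist_force: [-1.5, 0.5, 6.4]
finger_gap: 49.7
```

Call:
{"fn": "play_rows", "kwargs": {"series": [[[0,-0.025,0],0,1],[[0,-0.05,0],0,1],[[0,-0.07,-0.01],0,1],[[-0.005,-0.075,-0.04],0,1],[[-0.011,-0.075,-0.08],0,1],[[-0.017,-0.075,-0.12],0,1],[[-0.022,-0.075,-0.148],0,1],[[-0.022,-0.075,-0.157],0,1],[[-0.022,-0.07,-0.157],0,1],[[-0.022,-0.045,-0.157],0,1],[[-0.022,-0.022,-0.157],0,1],[[-0.022,-0.01,-0.157],0,1],[[-0.022,-0.006,-0.157],0,1],[[-0.022,-0.0045,-0.157],0,1],[[-0.022,-0.0045,-0.157],0,1],[[-0.022,-0.0045,-0.157],0,0.3],[[-0.022,-0.0045,-0.157],0,0.3],[[-0.022,-0.0045,-0.157],0,0.3]]}}

```text
clock: 10.45
eef_pos: [460.3, 171.2, 37.6]
eef_rot: [-1.568, 0.001, -1.571]
wrist_force: [0.0, -0.8, -1.0]
finger_gap: 65.8
```

Call:
{"fn": "play_rows", "kwargs": {"series": [[[0,-0.04,0],0,0.3],[[0,-0.08,0],0,0.2],[[0,-0.1,0],0,0.2],[[0.16,-0.1,0.157],0,0.2],[[0.16,-0.1,0.157],0,0.2],[[0.16,-0.1,0.157],0,0.2],[[0.16,-0.1,0.157],0,0.2],[[0.16,-0.1,0.157],0,0.2],[[0.16,-0.1,0.157],0,0.2],[[0.16,-0.1,0.157],0,0.2],[[0.16,-0.07,0.157],0,0.2],[[0.16,-0.04,0.157],0,0.2],[[0.16,-0.01,0.157],0,0.2],[[0.16,0.0055,0.157],0,0.2],[[0.16,0.0055,0.157],0,0.2],[[0.16,0.0055,0.157],0,1],[[0.16,0.0055,0.157],0,1],[[0.16,0.0055,0.157],0,1],[[0.16,0.0055,0.157],0,1],[[0.16,0.0055,0.157],0,1]], "squeeze": 25}}

```text
clock: 12.45
eef_pos: [617.8, 11.1, 33.3]
eef_rot: [-1.567, 0.001, -1.571]
wrist_force: [-1.1, 0.5, 6.7]
finger_gap: 46.7
```

Run:
```python
from h import *
s=manip.read_state(); print(s["eef_pos"].round(1),s["finger_gap"])
a=grab("scene")[1]; b=grab("side")[1]
cv2.imwrite("pics/mid.png",np.hstack([cv2.resize(a[90:330,150:370],(400,436)),cv2.resize(b[100:340,140:360],(400,436))]))
```

```text
[617.8  11.1  33.3] 46.666985826273574
```

View pics/mid.png

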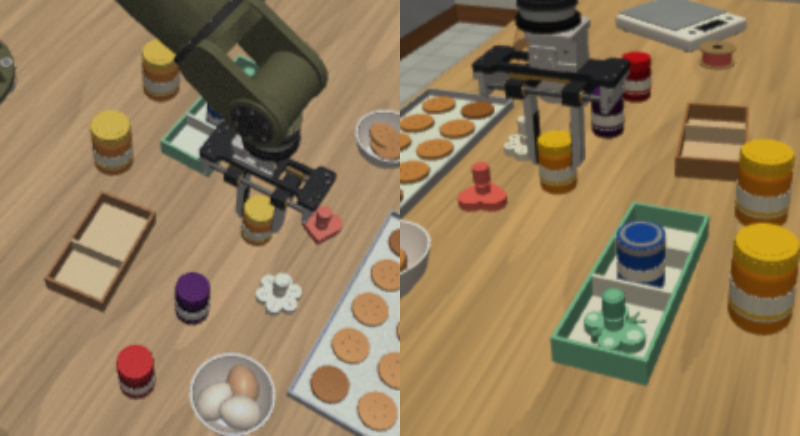

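The side view shows the butterfly upright in the mint wide bay and the tin upright in the middle bay. The gripper holds the small honey jar. Next I'll place the honey.

Call:
{"fn": "play_rows", "kwargs": {"series": [[[0,-0.025,0],0,1],[[0,-0.05,0],0,1],[[0.01,-0.075,-0.008],0,1],[[0.034,-0.075,-0.028],0,1],[[0.064,-0.075,-0.053],0,1],[[0.094,-0.075,-0.078],0,1],[[0.124,-0.075,-0.103],0,1],[[0.154,-0.075,-0.128],0,1],[[0.184,-0.075,-0.153],0,1],[[0.197,-0.075,-0.165],0,1],[[0.197,-0.075,-0.165],0,1],[[0.197,-0.06,-0.165],0,1],[[0.197,-0.035,-0.165],0,1],[[0.197,-0.015,-0.165],0,1],[[0.197,-0.008,-0.165],0,1],[[0.197,-0.0055,-0.165],0,1],[[0.197,-0.0045,-0.165],0,1],[[0.197,-0.0045,-0.165],0,1]]}}

```text
clock: 14.35
eef_pos: [453.3, -186.0, 37.6]
eef_rot: [-1.566, 0.001, -1.571]
wrist_force: [-0.9, -0.4, -2.1]
finger_gap: 47.7
```

Call:
{"fn": "play_rows", "kwargs": {"series": [[[0,0,0],0,0.3],[[0,0,0],0,0.3],[[0,0,0],0,0.3],[[0,-0.03,0],0,0.3],[[0,-0.08,0],0,0.2],[[0,-0.13,0],0,0.2],[[0.174,-0.222,0.147],0,0.2],[[0.174,-0.222,0.147],0,0.2],[[0.174,-0.222,0.147],0,0.2],[[0.174,-0.222,0.147],0,0.2],[[0.174,-0.222,0.147],0,0.2],[[0.174,-0.222,0.147],0,0.2],[[0.174,-0.222,0.147],0,0.2],[[0.174,-0.222,0.147],0,0.2],[[0.174,-0.222,0.147],0,0.2]]}}

```text
clock: 15.85
eef_pos: [598.8, -359.1, 260.4]
eef_rot: [-1.566, 0.001, -1.57]
wrist_force: [0.7, -0.6, 0.2]
finger_gap: 75.0
```

Run:
```python
from h import *
s=manip.read_state(); print(s["clock"],s["eef_pos"].round(1),s["eef_rot"].round(3))
c,im=grab("wrist"); np.savez("w3.npz",K=c[0],M=c[1],t=c[2],im=im)
cv2.imwrite("pics/w3.png",cv2.resize(im,(800,600),interpolation=cv2.INTER_CUBIC))
for k,a,b,z in(("yellow",(22,150,100),(35,255,255),74),("purple",(125,90,25),(160,255,255),70),("red",(0,190,70),(4,255,255),70),("red2",(174,190,70),(180,255,255),70)):
    for st,ce,m in blobs(im,a,b,150): print(k,st,(ce*1.5625).round(),ray(c,ce,z).round(1)[:2])
```

```text
15.85 [ 598.8 -359.1  260.4] [-1.566e+00  1.000e-03 -1.570e+00]
yellow [104, 0, 42, 42, 1376] [195.  28.] [ 454.  -188.8]
red [238, 85, 37, 39, 828] [398. 166.] [ 597.1 -282. ]
```

View pics/w3.png

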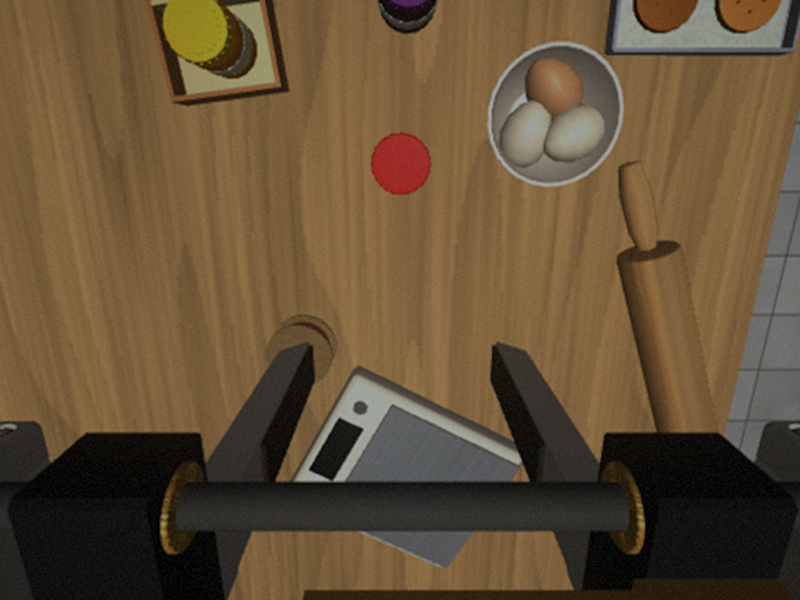

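The overhead view shows the red lid centred at (400,164), which gives about (599,-280), and the honey jar standing in the kraft narrow bay at (454,-189). The egg bowl is about 90 mm to the right and is clear of the fingers. Next I'll pick up the jam jar.

Call:
{"fn": "play_rows", "kwargs": {"series": [[[-0.0785,0.12,0],0,0.2],[[-0.0785,0.12,0],0,0.2],[[-0.0785,0.12,0],0,0.2],[[-0.0785,0.14,0],0,0.2],[[-0.0785,0.17,0],0,0.2],[[-0.0785,0.2,0],0,0.2],[[-0.0785,0.22,0],0,0.2],[[-0.0785,0.228,0],0,0.2],[[-0.0785,0.228,0],0,0.2],[[-0.0785,0.228,0],0,1],[[-0.0785,0.228,0],0,1],[[-0.0785,0.228,0],0,1],[[-0.0785,0.228,0],0,1],[[-0.0785,0.228,0],0,1],[[-0.0785,0.228,0],0,1]], "squeeze": 25}}

```text
clock: 17.4
eef_pos: [600.0, -280.7, 33.3]
eef_rot: [-1.565, 0.0, -1.57]
wrist_force: [-2.2, 1.0, 6.3]
finger_gap: 47.4
```

Call:
{"fn": "play_rows", "kwargs": {"series": [[[0,-0.025,0],0,1],[[0,-0.06,0],0,1],[[0,-0.09,0],0,1],[[-0.01,-0.1,-0.003],0,1],[[-0.035,-0.1,-0.013],0,1],[[-0.07,-0.1,-0.026],0,1],[[-0.105,-0.1,-0.039],0,1],[[-0.14,-0.1,-0.052],0,1],[[-0.175,-0.1,-0.065],0,1],[[-0.21,-0.1,-0.078],0,1],[[-0.245,-0.1,-0.091],0,1],[[-0.28,-0.1,-0.104],0,1],[[-0.315,-0.1,-0.117],0,1],[[-0.35,-0.1,-0.13],0,1],[[-0.372,-0.1,-0.138],0,1],[[-0.382,-0.1,-0.142],0,1],[[-0.382,-0.1,-0.142],0,1],[[-0.382,-0.1,-0.142],0,1]]}}

```text
clock: 19.2
eef_pos: [457.2, 100.6, 132.4]
eef_rot: [-1.566, 0.0, -1.57]
wrist_force: [-0.3, -0.8, -2.7]
finger_gap: 47.1
```

Call:
{"fn": "play_rows", "kwargs": {"series": [[[0,0.015,0],0,1],[[0,0.035,0],0,1],[[0,0.055,0],0,1],[[0,0.073,0],0,1],[[0,0.085,0],0,1],[[0,0.09,0],0,1],[[0,0.093,0],0,1],[[0,0.0945,0],0,1],[[0,0.0945,0],0,1],[[0,0.0945,0],0,0.3],[[0,0.0945,0],0,0.3],[[0,0.0945,0],0,0.3],[[0,0.0645,0],0,0.3],[[0,0.0145,0],0,0.2],[[0,-0.03,0],0,0.2],[[0,-0.05,0],0,0.2]]}}

```text
clock: 20.8
eef_pos: [458.0, 100.8, 186.5]
eef_rot: [-1.56, 0.001, -1.57]
wrist_force: [-0.6, 0.4, -0.2]
finger_gap: 74.8
```

Call:
{"fn": "play_rows", "kwargs": {"series": [[[0.251,-0.045,0.182],0,0.2],[[0.251,-0.045,0.182],0,0.2],[[0.251,-0.045,0.182],0,0.2],[[0.251,-0.045,0.182],0,0.2],[[0.251,-0.045,0.182],0,0.2],[[0.251,-0.045,0.182],0,0.2],[[0.251,-0.045,0.182],0,0.2],[[0.251,-0.045,0.182],0,0.2],[[0.251,-0.045,0.182],0,0.2],[[0.251,-0.045,0.182],0,0.2]]}}

```text
clock: 21.8
eef_pos: [639.3, -148.9, 233.3]
eef_rot: [-1.561, 0.001, -1.569]
wrist_force: [0.8, -0.2, -0.1]
finger_gap: 75.4
```

Run:
```python
from h import *
s=manip.read_state(); print(s["clock"],s["eef_pos"].round(1),s["eef_rot"].round(3))
c,im=grab("wrist"); np.savez("w4.npz",K=c[0],M=c[1],t=c[2],im=im)
u,v=proj(c,(692,-62,20)).round(); print("expected",u,v)
x0,y0=int(u)-60,int(v)-60; print(x0,y0)
cr=cv2.resize(im[max(y0,0):y0+120,x0:x0+120],None,fx=5,fy=5,interpolation=cv2.INTER_CUBIC); cv2.imwrite("pics/w4.png",cr)
```

```text
21.8 [ 639.3 -148.9  233.3] [-1.561e+00  1.000e-03 -1.569e+00]
expected 297.0 98.0
237 38
```

View pics/w4.png

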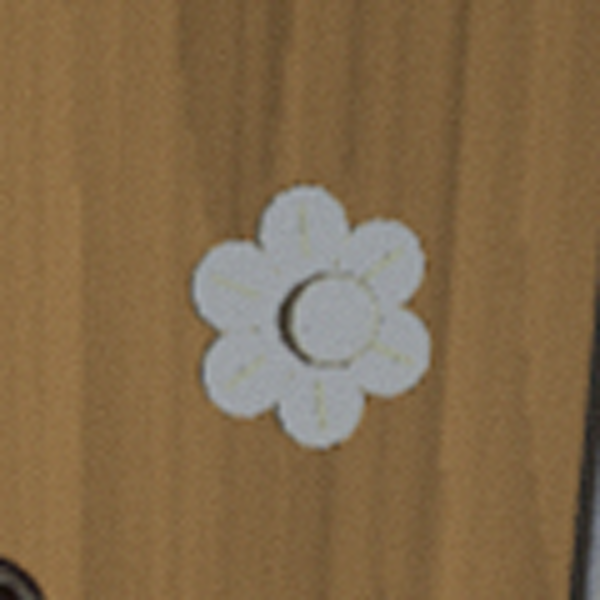

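Run:
```python
from h import *
d=np.load("w4.npz"); c=(d["K"],d["M"],d["t"])
print((-c[1].T@c[2]).round(),ray(c,(303.6,101.8),50).round(1),ray(c,(299.4,101.2),13).round(1),"tray edge",ray(c,(237+580/5,158),15).round(1))
s=manip.read_state(); Rm=R.from_euler("xyz",s["eef_rot"]).as_matrix()
print((Rm.T@(np.array([696,-65,22.5])-s["eef_pos"])).round(1))
```

```text
[637. -65. 412.] [695.9 -66.5  50. ] [696.4 -66.   13. ] tray edge [ 772.7 -140.2   15. ]
[-83.6 211.7  54.6]
```

The crop shows the flower's knob top at crop (333,319). That gives (696,-66), and the skirt centre agrees.

Call:
{"fn": "play_rows", "kwargs": {"series": [[[-0.0826,0.13,0.0546],0,0.2],[[-0.0826,0.13,0.0546],0,0.2],[[-0.0826,0.13,0.0546],0,0.2],[[-0.0826,0.13,0.0546],0,0.2],[[-0.0826,0.15,0.0546],0,0.2],[[-0.0826,0.18,0.0546],0,0.2],[[-0.0826,0.2,0.0546],0,0.2],[[-0.0826,0.2115,0.0546],0,0.2],[[-0.0826,0.2115,0.0546],0,0.2],[[-0.0826,0.2115,0.0546],0,1],[[-0.0826,0.2115,0.0546],0,1],[[-0.0826,0.2115,0.0546],0,1],[[-0.0826,0.2115,0.0546],0,1],[[-0.0826,0.2115,0.0546],0,1],[[-0.0826,0.2115,0.0546],0,1],[[-0.0826,0.2115,0.0546],0,1],[[-0.0826,0.2115,0.0546],0,1]], "squeeze": 15}}

```text
clock: 23.55
eef_pos: [696.0, -66.0, 22.7]
eef_rot: [-1.56, 0.001, -1.569]
wrist_force: [-0.4, -0.7, 0.6]
finger_gap: 21.6
```

Call:
{"fn": "play_rows", "kwargs": {"series": [[[0,-0.03,0],0,1],[[0,-0.065,0],0,1],[[0,-0.09,-0.01],0,1],[[0.005,-0.09,-0.04],0,1],[[0.011,-0.09,-0.08],-0.06,1],[[0.017,-0.09,-0.12],-0.12,1],[[0.023,-0.09,-0.16],-0.12,1],[[0.03,-0.09,-0.2],-0.12,1],[[0.035,-0.09,-0.235],-0.12,1],[[0.0375,-0.09,-0.2525],-0.12,1],[[0.0375,-0.09,-0.2525],-0.12,1],[[0.0375,-0.07,-0.2525],-0.12,1],[[0.0375,-0.045,-0.2525],-0.12,1],[[0.0375,-0.025,-0.2525],-0.12,1],[[0.0375,-0.012,-0.2525],-0.12,1],[[0.0375,-0.008,-0.2525],-0.12,1],[[0.0375,-0.007,-0.2525],-0.12,1],[[0.0375,-0.007,-0.2525],-0.12,0.6],[[0.0375,-0.007,-0.2525],-0.12,0.6],[[0.0375,-0.007,-0.2525],-0.12,0.6]]}}

```text
clock: 25.55
eef_pos: [443.9, -104.1, 27.6]
eef_rot: [-1.559, -0.001, -1.449]
wrist_force: [-0.1, 0.4, 0.2]
finger_gap: 37.2
```

Call:
{"fn": "play_rows", "kwargs": {"series": [[[0,-0.03,0],0,0.6],[[0,-0.08,0],0,0.6],[[0,-0.13,0],0,0.4],[[-0.094,-0.33,0.088],0.12,0.2],[[-0.094,-0.33,0.088],0.12,0.2],[[-0.094,-0.33,0.088],0.12,0.2],[[-0.094,-0.33,0.088],0.12,0.2],[[-0.094,-0.33,0.088],0.12,0.2],[[-0.094,-0.33,0.088],0.12,0.2],[[-0.094,-0.33,0.088],0.12,0.2],[[-0.094,-0.33,0.088],0.12,0.2],[[-0.094,-0.33,0.088],0.12,0.2]]}}

```text
clock: 26.75
eef_pos: [515.6, -0.8, 357.6]
eef_rot: [-1.561, 0.001, -1.57]
wrist_force: [0.2, 0.2, 0.6]
finger_gap: 75.1
```

Run:
```python
from h import *
s=manip.read_state(); print(s["clock"],s["eef_pos"].round(1),s["eef_rot"].round(3))
c,im=grab("wrist"); b=grab("side")[1]
cv2.imwrite("pics/end.png",np.hstack([cv2.resize(im[:330,100:430],(400,400)),cv2.resize(b[110:320,210:350],(400,400*210//140))[:400]]) )
cv2.imwrite("pics/endside.png",cv2.resize(b[110:320,150:370],None,fx=2.7,fy=2.7,interpolation=cv2.INTER_CUBIC))
cv2.imwrite("pics/endw.png",cv2.resize(im,(800,600),interpolation=cv2.INTER_CUBIC))
boxes={"mint":((460.6,183),-2),"kraft":((447.4,-138.8),6.9)}
for k,a,bb,z in(("yellow",(22,150,100),(35,255,255),74),("blue",(105,130,60),(122,255,255),67),("purple",(125,90,25),(160,255,255),70),("red",(0,190,70),(3,255,255),74),("heart",(0,90,120),(8,190,255),13)):
    for st,ce,m in blobs(im,a,bb,150):
        p=ray(c,ce,z)[:2]; o=[]
        for n,(q,t) in boxes.items(): o.append((n,(R.from_euler("z",-t,degrees=True).as_matrix()[:2,:2]@(p-q)).round()))
        print(k,st[4],(ce*1.5625).round(),p.round(1),o)
```

```text
26.75 [515.6  -0.8 357.6] [-1.561e+00  1.000e-03 -1.570e+00]
yellow 1706 [189.  36.] [328.5 186. ] [('mint', array([-132.,   -2.])), ('kraft', array([-79., 337.]))]
yellow 1212 [236. 236.] [352.1   6.5] [('mint', array([-102., -180.])), ('kraft', array([-77., 156.]))]
yellow 463 [344. 406.] [ 453.8 -185.8] [('mint', array([   6., -369.])), ('kraft', array([  1., -47.]))]
blue 176 [340.  58.] [461.7 169.7] [('mint', array([  2., -13.])), ('kraft', array([ 51., 305.]))]
blue 451 [339.  57.] [460.8 170.9] [('mint', array([  1., -12.])), ('kraft', array([ 50., 306.]))]
purple 427 [475. 374.] [ 601.  -149.3] [('mint', array([ 152., -327.])), ('kraft', array([151., -29.]))]
red 221 [330. 144.] [450.   94.7] [('mint', array([ -8., -89.])), ('kraft', array([ 31., 232.]))]
heart 473 [342. 134.] [454.9 105.7] [('mint', array([ -3., -78.])), ('kraft', array([ 37., 242.]))]
heart 710 [562. 166.] [694.8  73.5] [('mint', array([ 238., -101.])), ('kraft', array([271., 181.]))]
```

View pics/endside.png

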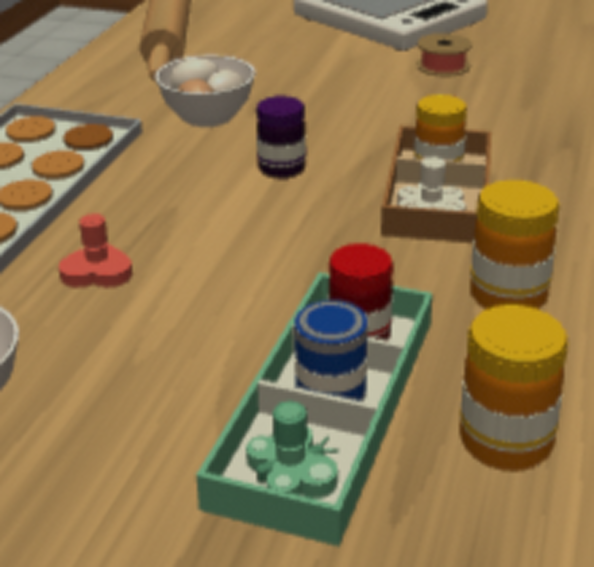

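View pics/endw.png

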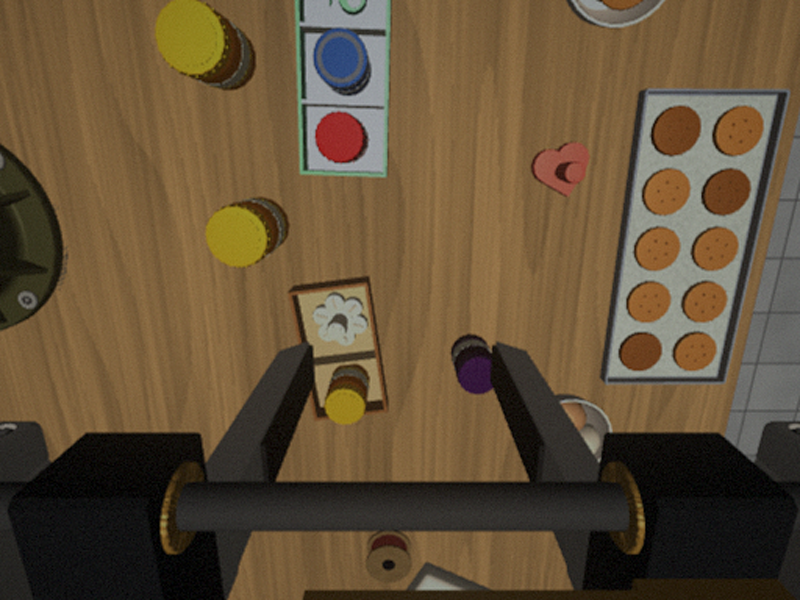

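The side view shows all five upright in their bays: butterfly (290,450), tin (330,350), jam (360,290), flower (432,185) and honey (440,130). The overhead view agrees, with the lids centred within a few mm of their bay centres. The heart and plum are where they started. I'm handing in.

```bash
python3 -c "
from cell import manip
print(manip.sign_off())"
```

```text
the job is handed in; nothing more can be done
None
```

I packed both gift sets and handed the job in at about 27 s on the robot's clock; the sign-off gives no verdict.

- **Green box:** the butterfly cutter is in the wide bay, the blue tin in the middle narrow bay and the jam jar in the end narrow bay.
- **Brown box:** the white flower cutter is in the wide bay. The honey jar, the smallest of the three yellow-lidded jars, is in the narrow bay.

**Last checks**
- **Upright and clear:** the final side and overhead pictures show all five items upright in their bays, with the gripper open and well above them.
- **Positions:** the tin and honey lids measured within about 2 mm of their bay centres. I placed the butterfly, flower and jam jar by the arm's own position readings and checked them only by eye in the pictures.
- **Spares:** the purple-lidded jar and the heart cutter measured within about 3 mm of where they started.

**What disagreed:** the final colour mask split the jam lid into two parts, so it gave no single centre. The two parts were within 8 mm of the bay centre. My first two readings of the flower differed by about 13 mm, which a closer picture settled. The tool ended up tilted by about 0.01 rad, which I allowed for when placing the flower.

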